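# Dock the magnet comb in the well cartridge

## Task

Lift the six-rod magnet comb off its parking stand and lower it gently, rods down, into the six-well cartridge in the metal dock, so that every rod is in its own well and the comb's bar lies flat on the cartridge; then let go. The cartridge may sit a little to either side along the dock, so feel for the wells rather than forcing the rods, and leave everything else on the bench where it stands.

Things in the scene. Friction and masses are not known exactly. Their poses are not given: they have to be found in the camera images.
- comb_grip (a point): Loose magnet comb, white, about 0.2 kg. Point: centre of its upright handle plate (12 mm thick in x, 70 long in y, 45 tall). Below the handle a bar 16 (x) x 130 (y) x 12 mm, its underside 34.5 mm below the point, with the rods hanging from it. z up; a half turn about z makes no difference. Starts upright, bar ends resting on the stand's posts; lifts straight up.
- comb_tips (a point): Same comb: centre of the row of rod tips, 74.5 mm below comb_grip. Six round steel rods, 8 mm diameter, 40 mm long below the bar, in a row along y at 18 mm pitch (outermost at y = -45 and +45 mm); the last 2 mm taper to 5 mm.
- stand_top (a point): Fixed grey parking stand: base 60 x 150 mm, two posts (28 mm in x, 12 mm in y) centred 58 mm either side along y, with lips 6 mm high that stop the bar moving along x. Point: midway between the posts, level with their tops, 60 mm above the bench; z up.
- dock_top (a point): White well cartridge in the dock. Point: middle of the dock, in the plane of the cartridge's flat top, 58 mm above the bench; z up, y along the wells. Block 40 (x) x 137 (y) x 50 mm tall, held stiffly (some 40 N to shift). The row is centred on the point in x; in y its middle lies anywhere within 7 mm either way, unmeasured: see or feel for it. Comb home: comb_grip 34.5 mm above this plane.
- dock: Fixed aluminium dock round the cartridge, 64 mm (x) x 166 mm (y), walls to 32 mm above the bench; origin under its centre, y along the wells. The cartridge has one row of six wells, each 13 mm (x) x 11 mm (y), 46 mm deep, 18 mm pitch, with solid top 18 mm long beyond each end well.
- tube_rack: Bystander: small green rack with six capped tubes, 66 x 54 x 82 mm tall; origin under its centre. Loose.
- beaker: Bystander: clear beaker 64 mm across, 75 mm tall; origin under its centre. Loose.
- bottle_a: Bystander: glass bottle with a cap, 76 mm across, 165 mm tall; origin under its centre. Loose.
- tip_box: Bystander: pipette tip box 87 x 122 x 67 mm tall; origin under its centre. Loose.
- marker: Bystander: marker pen 115 mm long lying on the bench; origin under its centre, y along it. Loose.
- jar: Bystander: squat white screw-top jar, 60 mm across, 70 mm tall; origin under its centre. Loose.
- weigh_boat: Bystander: small open white weighing boat, 60 x 60 x 18 mm; origin under its centre. Loose.
Mind the look-alikes: they are no part of the job. Leave any green look-alike of the part that bears comb_grip alone.

How it is judged:
On the way:
1. the comb is lifted clear of its stand (z of comb_grip in the frame of stand_top above 0.07 m), for 0.1 s.
At the end, for the whole second after the job is handed in: Comb upright (0.06 rad) in the cartridge, in line with the dock (0.1 rad), within 6 mm of its middle across and 12 mm along, bar down on the cartridge (comb_grip 34.5 mm above dock_top, within 3 mm: only possible with all six rods in wells), released and at rest (z of comb_grip in the frame of dock_top between 0.0315 and 0.0375 m and x of comb_grip in the frame of dock_top between -0.006 and 0.006 m and y of comb_grip in the frame of dock_top between -0.012 and 0.012 m and angle between comb_grip's own z axis and vertical below 0.06 rad and angle between the y axis of comb_grip and the y axis of dock_top, either way round below 0.1 rad and linear speed of comb below 0.02 m/s); the robot touches nothing.
It fails at once if the comb is forced or dropped onto the dock or cartridge (more than 80 N) (contact force between comb and dock above 80 N).
It fails at once if a bystander (tube rack, beaker, bottle, tip box, marker, jar, weighing boat) is shifted by more than 30 mm or toppled (distance of any of tube_rack, beaker, bottle_a, tip_box, marker, jar, weigh_boat from where it was at the start of the episode above 0.03 m or angle between any of tube_rack, beaker, bottle_a, tip_box, marker, jar, weigh_boat's own z axis and vertical above 0.5 rad).
It also fails if it takes over 58 s, if anything falls off the work surface, if the arm or the gripper's body presses on something with over 40 N, if the wrist force passes 120 N, or if a joint passes its speed limit or range.

## Robot

A 6-joint arm with a two-finger parallel gripper is mounted at the origin on the work surface. World frame = base frame: x ahead of the robot, y to its left, z up, the work surface at z = 0. Lengths are in m, angles in rad, forces in N, time in s.
With the tool pointing down it reaches from about 0.425 to 0.95 m from the base axis. Payload 3.5 kg.
Tool frame: the origin (TCP) lies on the front face of the gripper's body, between the roots of the fingers; the fingertips stand 73 mm ahead of it and the grasp point (between the pads) lies ctrl.tcp_to_grasp ahead of it (ctrl.tcp_to_grasp is the distance from the TCP to the grasp point, in m); z points along the fingers, y is the line along which they close (so a half turn about z gives the same grasp; the last joint's range is limited). The gripper opens to 85 mm and grips with 20 to 120 N. Pads are 22 mm wide; open, the fingers measure 114 mm over their backs; the gripper's body (76 mm by 85 mm) begins 54 mm behind the grasp point. The pads swing forward as they close: fully open they stand 13 mm farther back than shut.
Start: joints at [1.022, 0.286, 1.577, -0, 1.279, -0.15], TCP at [0.262, 0.622, 0.304] pointing down, gripper open.
Joint ranges: [-2.77, 2.77], [-0.9, 2.22], [0.21, 2.48], [-1.53, 4.67], [0.24, 2.81], [-2.84, 2.84]. Speed limits (rad/s): [2.79, 2.79, 3.14, 3.14, 3.14, 3.14].

## Interface

Orientations are given as a unit quaternion [x, y, z, w].
In Python, from bench import ctrl, vision, spotter gives the robot as it stands. The module is installed in compiled form; this text tells all that it offers.
- The arm moves only by the tool step_arm, never from a script. Its argument "targets" is a list of rows, each a list of 6 numbers: the shift along the world's x, y, z in m, then the turn, a rotation vector about the world's x, y, z in rad. A call has exactly 10 rows; each row is the pose to reach, as a shift and turn from the pose commanded when the call began; what a row does not reach only later rows make up. A row lasts 1/10 s, in which the tool goes at most 50 mm and 8.59 degrees, less where a joint would pass 70% of its speed; a pose out of reach is approached as far as the arm can. A call with a gripper value outside its range is refused whole. "fingers" is the closure in counts, from 0 (fully open) to 255 (shut), set as the call begins (left out, the last holds). The fingers move at their own pace and stop on an object; the grip force is fixed at half the most. Time passes only in rows, so rows that repeat a pose let the fingers close, or fill a call up. It gives the time, the measured TCP pose, the force, the opening and the grip force at its end, in the units of the state.
- ctrl.read_state(): the state, without advancing time (a new reading comes with each control period).
- vision.get_image(name): name is "side" or "top" or "wrist"; returns the picture (384x512x3 uint8, blue, green, red); there is no depth.
- vision.camera_params(name): a dict with "camera_matrix" (3x3 intrinsics, pixels), "k1" (the pictures are not rectified: a ray, as slopes to the right and down, at radius r is drawn at 1 + k1 r^2 times it, then the intrinsics apply), "R" (3x3) and "t" (3): a world point X has camera coordinates R X + t. Camera axes: x right, y down, z forward; pixel columns grow to the right and rows downward; lengths in m; the calibration is good to about 2 mm. A picture is of the moment at which its call begins: read the wrist's pose just before it. camera_params takes no time and is no camera call; for the wrist camera it gives the pose at the moment of the call.
- ctrl.close_job(): hands the job in; it is judged then, once.
Trained networks look in the newest picture that a camera, given by its name, has taken for a name from the list of things; names that differ only in an ending like _2 or _b are one class to them, and where a whole thing is asked for, a point or a joint stands for the part that bears it (a point fixed in the world has none). Each returns a list of dicts, best first, with "conf" (0 to 1); they miss things now and then, are a little off and sometimes report something else, mostly with a low value. They report only what shows in the picture. A call takes as long as a camera call. They do not tell look-alikes from the thing itself.
- spotter.outline_of(camera, name): "pixels" (384x512 bool, what is visible of it) and "uv" ([column, row] in pixels, amid what is visible of it).
- spotter.place_of(camera, name): "uv" ([column, row] in pixels: a listed point, or the origin of a listed thing).
The state is a dict: "time_s": time; "joint_positions": joint angles; "joint_velocities": joint speeds; "joint_torque": joint torques, N m; "eef_pos": TCP position; "tcp_rot": TCP orientation; "force": force on the tool from outside, world axes, zero at the start; "moment": the same for the moment, N m; "grip_width": finger opening in m; "gripper_force": force on a finger pad.
Only numpy, scipy, OpenCV 4.12 (cv2) and the standard library are available. Lean on these libraries where they do the work, as an engineer would, in place of code of your own. Each camera call takes 0.05 s, during which the arm holds its last target. There are 200 camera calls.

## Working session

There is one attempt and no reset: what is moved stays moved. The work goes in short steps, Python scripts to look and compute and a tool call to move; the robot and the scene stay as the last step left them, time stands still between calls to the robot, and variables do not carry over. Pictures are saved under pics/ and viewed, at most 10 in all, crops included, and the job is handed in when it is done.

Besides the shell and the picture viewer there is one more tool, called after ">>>" in YAML: its name, and indented under it one key for each argument. step_arm: Moves the arm, as the interface text tells. Its arguments: {"type":"object","properties":{"targets":{"type":"array","items":{"type":"array","items":{"type":"number"}}},"fingers":{"type":"number"}},"required":["targets"]}

```bash
mkdir -p pics
cat > h.py <<'E'
import numpy as np, cv2
from bench import ctrl, vision, spotter
def ray(cam,uv,P=None):
    P=P or vision.camera_params(cam);K=np.array(P["camera_matrix"]);k=P["k1"]
    d=np.array([(uv[0]-K[0,2])/K[0,0],(uv[1]-K[1,2])/K[1,1]]);s=d.copy()
    for _ in range(20): s=d/(1+k*(s@s))
    R=np.array(P["R"]);t=np.array(P["t"])
    return -R.T@t, R.T@np.array([s[0],s[1],1])
def at_z(cam,uv,z,P=None):
    o,d=ray(cam,uv,P); return o+d*(z-o[2])/d[2]
def proj(cam,X,P=None):
    P=P or vision.camera_params(cam);K=np.array(P["camera_matrix"])
    c=np.array(P["R"])@np.array(X)+np.array(P["t"]);s=c[:2]/c[2];s=s*(1+P["k1"]*(s@s))
    return K[:2,:2]@s+K[:2,2]
def tri(a,b):
    A=0;B=0
    for o,d in (a,b):
        d=d/np.linalg.norm(d);M=np.eye(3)-np.outer(d,d);A=A+M;B=B+M@o
    return np.linalg.solve(A,B)
E
python3 - <<'E'
from h import *
np.set_printoptions(precision=4,suppress=True)
s=ctrl.read_state();print(s["time_s"],s["eef_pos"],s["tcp_rot"],s["force"],ctrl.tcp_to_grasp)
ims=[vision.get_image(c) for c in("top","side")]
for c,i in zip(("top","side"),ims): cv2.imwrite(f"pics/{c}0.png",i)
for n in("comb_grip","comb_tips","stand_top","dock_top"):
  for c in("top","side"):
    for r in spotter.place_of(c,n)[:3]: print(n,c,np.array(r["uv"]),round(r["conf"],2), at_z(c,r["uv"],{"comb_grip":.0945,"comb_tips":.02,"stand_top":.06,"dock_top":.058}[n]))
print(ctrl.read_state()["time_s"])
E
```

```text
0.0 [0.2618 0.6216 0.3025] [ 0.1981  0.9802 -0.0011 -0.0004] [ 0.1133 -0.6979 -0.1938] 0.0539
comb_grip top [141.8 231. ] 0.93 [0.3974 0.4071 0.0945]
comb_grip top [219.3 242.4] 0.82 [0.3595 0.1812 0.0945]
comb_grip top [153.8 289.4] 0.6 [0.2293 0.371  0.0945]
comb_grip side [228.9 172. ] 0.98 [0.5165 0.2062 0.0945]
comb_grip side [259.2 274.8] 0.83 [ 0.284  -0.162   0.0945]
comb_grip side [159.3 170. ] 0.78 [0.3748 0.3757 0.0945]
comb_tips top [327.8 255.7] 0.85 [ 0.3085 -0.1521  0.02  ]
comb_tips top [161.8 288.3] 0.64 [0.2211 0.3649 0.02  ]
comb_tips top [147.1 237.3] 0.56 [0.3779 0.4113 0.02  ]
comb_tips side [162.6 190. ] 0.85 [0.3727 0.3758 0.02  ]
comb_tips side [121.7 212.5] 0.84 [0.2182 0.3638 0.02  ]
comb_tips side [266.7 295.2] 0.84 [ 0.2996 -0.168   0.02  ]
stand_top top [204.3 190.9] 0.73 [0.5157 0.228  0.06  ]
dock_top top [349.8 204.6] 0.77 [ 0.4651 -0.2186  0.058 ]
dock_top side [332.5 255.7] 0.71 [ 0.4731 -0.2192  0.058 ]
0.5
```

View pics/top0.png

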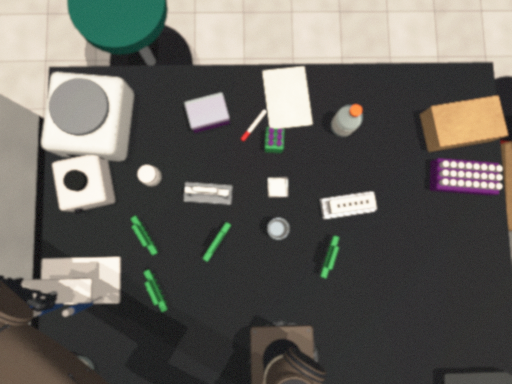

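View pics/side0.png

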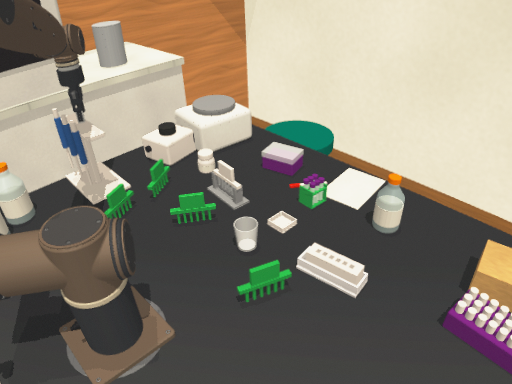

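The top picture shows the stand with the white comb at about (208,192), the dock at (349,205), the beaker at (278,228), the weigh boat at (278,187) and the jar at (149,175). The four combs standing on the bench are green look-alikes. The side picture shows the white comb on its stand at (228,180).

Run:
```python
from h import *
np.set_printoptions(precision=4,suppress=True)
im=cv2.imread("pics/top0.png"); 
def axis(m,z):
    p=cv2.boxPoints(cv2.minAreaRect(np.argwhere(m)[:,::-1].astype(np.float32)))
    w=np.array([at_z("top",q,z)[:2] for q in p]);e=[w[1]-w[0],w[2]-w[1]];e=max(e,key=np.linalg.norm)
    return w.mean(0),np.linalg.norm(e),np.degrees(np.arctan2(e[1],e[0]))%180
for n,z in(("comb_grip",.0945),("dock",.032),("dock_top",.058)):
  for r in spotter.outline_of("top",n)[:5]: print(n,round(r["conf"],2),np.array(r["uv"]),axis(r["pixels"],z))
print("tri comb",tri(ray("top",(207,190)),ray("side",(228.9,172))))
print("dock",tri(ray("top",(349.8,204.6)),ray("side",(332.5,255.7))))
for n,z in(("beaker",0),("weigh_boat",0),("jar",0),("tube_rack",0),("marker",0),("bottle_a",0),("tip_box",0)):
  r=spotter.place_of("top",n); 
  if r: print(n,at_z("top",r[0]["uv"],z)[:2],r[0]["conf"])
big=np.hstack([cv2.resize(im[150:240,x:x+90],(395,395),interpolation=cv2.INTER_CUBIC) for x in(165,305)])
cv2.imwrite("pics/crop.png",big)
```

```text
comb_grip 0.88 [331.3 257.1] (array([ 0.3097, -0.1427]), np.float64(0.12290937228035373), np.float64(156.4685601291965))
comb_grip 0.87 [153.5 290.2] (array([0.227 , 0.3711]), np.float64(0.12213699536716925), np.float64(24.32694085563128))
comb_grip 0.76 [204.6 190.7] (array([0.5137, 0.2175]), np.float64(0.12220913990651845), np.float64(84.82047035408381))
comb_grip 0.73 [218.7 240.2] (array([0.3631, 0.1906]), np.float64(0.12371795252642477), np.float64(146.3819662210479))
comb_grip 0.6 [141.  232.8] (array([0.3844, 0.4047]), np.float64(0.1228327714767838), np.float64(31.03650259013756))
dock 0.8 [347.2 201.8] (array([ 0.4678, -0.2191]), np.float64(0.17240071865906587), np.float64(97.39770729412153))
dock 0.64 [207.3 111.5] (array([0.7728, 0.2216]), np.float64(0.12575060366454055), np.float64(105.07057678103322))
dock_top 0.86 [346.  205.3] (array([ 0.4664, -0.2118]), np.float64(0.17288303692915657), np.float64(97.74624348960049))
tri comb [0.518  0.2142 0.09  ]
dock [ 0.4669 -0.2198  0.0619]
beaker [0.4107 0.0126] 0.58
weigh_boat [0.5348 0.0015] 0.59
jar [0.5739 0.3996] 0.74
tube_rack [0.6785 0.003 ] 0.85
marker [0.7303 0.0722] 0.58
bottle_a [ 0.7239 -0.2253] 0.89
tip_box [0.7676 0.2258] 0.64
```

View pics/crop.png

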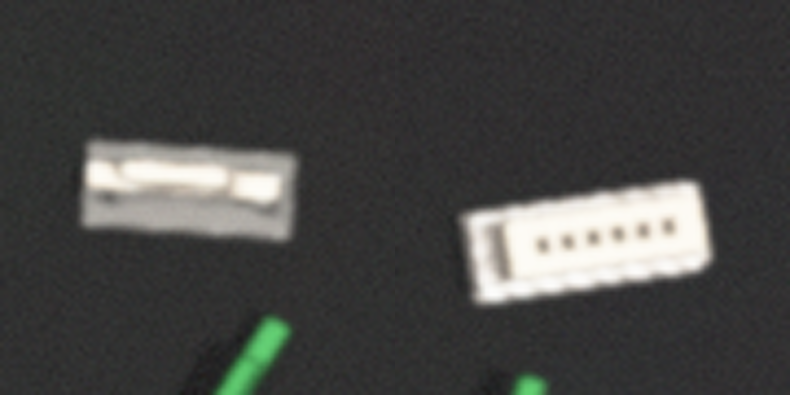

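The crop shows the comb at about 85° in world yaw. The dock is at about 97.6°, with the cartridge shifted towards its right-hand (−y) end. Next I move above the comb.

>>> step_arm:
  targets:
    - [0.025,-0.04,0,0,0,-0.126]
    - [0.05,-0.08,0,0,0,-0.252]
    - [0.075,-0.12,0,0,0,-0.378]
    - [0.1,-0.16,0,0,0,-0.504]
    - [0.125,-0.2,0,0,0,-0.63]
    - [0.15,-0.24,0,0,0,-0.756]
    - [0.175,-0.28,0,0,0,-0.882]
    - [0.2,-0.32,0,0,0,-1.008]
    - [0.227,-0.363,0,0,0,-1.134]
    - [0.253,-0.405,0,0,0,-1.26]

```text
time_s: 2.0
eef_pos: [0.5157, 0.2154, 0.3043]
tcp_rot: [0.739, 0.673, 0.0, 0.0]
force: [0.5, 0.8, 0.5]
grip_width: 0.0851
gripper_force: 0.0
```

>>> step_arm:
  targets:
    - [0,0,-0.01,0,0,0]
    - [0,0,-0.02,0,0,0]
    - [0,0,-0.03,0,0,0]
    - [0,0,-0.04,0,0,0]
    - [0,0,-0.045,0,0,0]
    - [0,0,-0.05,0,0,0]
    - [0,0,-0.05,0,0,0]
    - [0,0,-0.05,0,0,0]
    - [0,0,-0.05,0,0,0]
    - [0,0,-0.05,0,0,0]

```text
time_s: 3.0
eef_pos: [0.5152, 0.2172, 0.2545]
tcp_rot: [0.738, 0.675, 0.0, 0.0]
force: [0.6, -0.2, -0.1]
grip_width: 0.0855
gripper_force: 0.0
```

Run:
```python
from h import *
np.set_printoptions(precision=4,suppress=True)
s=ctrl.read_state();print(s["time_s"],s["eef_pos"],s["tcp_rot"])
P=vision.camera_params("wrist");im=vision.get_image("wrist");cv2.imwrite("pics/w1.png",im)
R=np.array(P["R"]);print("cam",-R.T@P["t"],R[2])
for n,z in(("comb_grip",.0945),("stand_top",.06)):
  for r in spotter.place_of("wrist",n)[:2]: print(n,round(r["conf"],2),np.array(r["uv"]),at_z("wrist",r["uv"],z,P))
for r in spotter.outline_of("wrist","comb_grip")[:1]:
  m=r["pixels"];p=cv2.boxPoints(cv2.minAreaRect(np.argwhere(m)[:,::-1].astype(np.float32)));print(p,m.sum())
```

```text
3.0 [0.5152 0.2172 0.2545] [0.7375 0.6753 0.0004 0.0002]
cam [0.5218 0.2868 0.3251] [-0.0255 -0.2742 -0.9613]
comb_grip 0.78 [ 67.1 227.8] [0.3755 0.201  0.0945]
comb_grip 0.67 [466.9 277.2] [0.6795 0.1318 0.0945]
stand_top 0.84 [250.4 169.4] [0.5154 0.2255 0.06  ]
stand_top 0.24 [247.5 187.7] [0.5117 0.2105 0.06  ]
[[238.981   91.0129]
 [261.9737  90.8664]
 [263.0248 255.8852]
 [240.0321 256.0316]] 3439
```

View pics/w1.png

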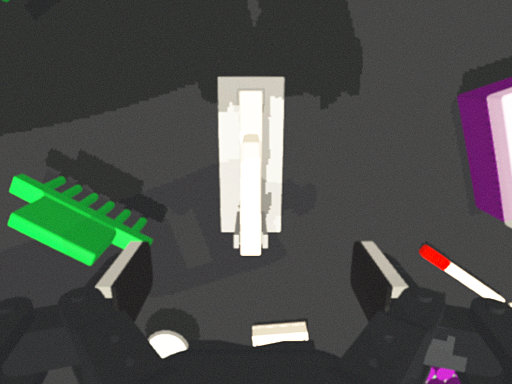

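The wrist picture shows the comb upright on its stand, the bar from (251,91) to (251,255) and the far end of the handle's top at (251,137). It lines up well with the tool.

Run:
```python
from h import *
np.set_printoptions(precision=4,suppress=True)
a=at_z("wrist",(250.5,91),.072);b=at_z("wrist",(250.5,254),.072);print(a,b,(a+b)/2,np.linalg.norm(a-b),np.degrees(np.arctan2(*(a-b)[1::-1])))
print("handle far top",at_z("wrist",(251.5,136),.117))
im=cv2.imread("pics/w1.png")
for r in(95,115,150,180,210,230,245,252):
  g=im[r,225:275].astype(int).min(1);print(r,list(g))
```

```text
[0.5206 0.2859 0.072 ] [0.5092 0.1571 0.072 ] [0.5149 0.2215 0.072 ] 0.12928573471353097 84.97407377240766
handle far top [0.519  0.2594 0.117 ]
95 [np.int64(189), np.int64(187), np.int64(189), np.int64(193), np.int64(191), np.int64(188), np.int64(188), np.int64(189), np.int64(188), np.int64(191), np.int64(192), np.int64(177), np.int64(169), np.int64(183), np.int64(209), np.int64(245), np.int64(253), np.int64(253), np.int64(252), np.int64(252), np.int64(252), np.int64(252), np.int64(252), np.int64(252), np.int64(252), np.int64(252), np.int64(252), np.int64(252), np.int64(252), np.int64(251), np.int64(252), np.int64(252), np.int64(252), np.int64(252), np.int64(252), np.int64(253), np.int64(239), np.int64(201), np.int64(174), np.int64(175), np.int64(185), np.int64(189), np.int64(190), np.int64(188), np.int64(189), np.int64(194), np.int64(195), np.int64(201), np.int64(198), np.int64(196)]
115 [np.int64(243), np.int64(244), np.int64(244), np.int64(243), np.int64(245), np.int64(244), np.int64(245), np.int64(244), np.int64(244), np.int64(244), np.int64(243), np.int64(243), np.int64(244), n
[... 4340 characters left out ...]
64(61), np.int64(57), np.int64(72), np.int64(62), np.int64(64), np.int64(62), np.int64(67), np.int64(64), np.int64(63), np.int64(63), np.int64(65), np.int64(62), np.int64(61), np.int64(74), np.int64(173), np.int64(255), np.int64(255), np.int64(255), np.int64(255), np.int64(255), np.int64(255), np.int64(255), np.int64(255), np.int64(255), np.int64(255), np.int64(255), np.int64(255), np.int64(255), np.int64(255), np.int64(255), np.int64(255), np.int64(255), np.int64(255), np.int64(255), np.int64(239), np.int64(98), np.int64(49), np.int64(61), np.int64(56), np.int64(63), np.int64(59), np.int64(60), np.int64(64), np.int64(62), np.int64(65), np.int64(65), np.int64(61), np.int64(65), np.int64(59)]
```

>>> step_arm:
  targets:
    - [0,0.005,-0.015,0,0,0]
    - [0,0.005,-0.035,0,0,0]
    - [0,0.005,-0.055,0,0,0]
    - [0,0.005,-0.075,0,0,0]
    - [0,0.005,-0.09,0,0,0]
    - [0,0.005,-0.098,0,0,0]
    - [0,0.005,-0.102,0,0,0]
    - [0,0.005,-0.102,0,0,0]
    - [0,0.005,-0.102,0,0,0]
    - [0,0.005,-0.102,0,0,0]

```text
time_s: 4.2
eef_pos: [0.5156, 0.2223, 0.153]
tcp_rot: [0.738, 0.675, 0.001, 0.001]
force: [-0.1, 0.1, 0.4]
grip_width: 0.0852
gripper_force: 0.0
```

>>> step_arm:
  targets:
    - [0,0,0,0,0,0]
    - [0,0,0,0,0,0]
    - [0,0,0,0,0,0]
    - [0,0,0,0,0,0]
    - [0,0,0,0,0,0]
    - [0,0,0,0,0,0]
    - [0,0,0,0,0,0]
    - [0,0,0,0,0,0]
    - [0,0,0,0,0,0]
    - [0,0,0,0,0,0]
  fingers: 255

```text
time_s: 5.2
eef_pos: [0.5151, 0.2222, 0.152]
tcp_rot: [0.738, 0.675, 0.0, 0.0]
force: [0.3, 0.2, 0.7]
grip_width: 0.0116
gripper_force: 58.7
```

>>> step_arm:
  targets:
    - [0,0,0.005,0,0,0]
    - [0,0,0.015,0,0,0]
    - [0,0,0.03,0,0,0]
    - [0,0,0.045,0,0,0]
    - [0,0,0.06,0,0,0]
    - [0,0,0.075,0,0,0]
    - [0,0,0.09,0,0,0]
    - [0,0,0.1,0,0,0]
    - [0,0,0.1,0,0,0]
    - [0,0,0.1,0,0,0]

```text
time_s: 6.2
eef_pos: [0.5148, 0.2221, 0.2518]
tcp_rot: [0.738, 0.675, -0.0, -0.0]
force: [-0.7, 0.2, -2.2]
grip_width: 0.0113
gripper_force: 58.4
```

>>> step_arm:
  targets:
    - [-0.002,-0.02,0.015,0,0,0.01]
    - [-0.006,-0.06,0.035,0,0,0.03]
    - [-0.011,-0.1,0.05,0,0,0.05]
    - [-0.015,-0.14,0.05,0,0,0.07]
    - [-0.02,-0.18,0.05,0,0,0.09]
    - [-0.024,-0.22,0.05,0,0,0.11]
    - [-0.028,-0.26,0.05,0,0,0.13]
    - [-0.032,-0.29,0.05,0,0,0.15]
    - [-0.034,-0.3,0.05,0,0,0.16]
    - [-0.034,-0.3,0.05,0,0,0.16]

```text
time_s: 7.2
eef_pos: [0.4803, -0.0791, 0.3007]
tcp_rot: [0.682, 0.731, -0.001, -0.001]
force: [-0.3, 1.2, -2.1]
grip_width: 0.0114
gripper_force: 58.6
```

Run:
```python
from h import *
np.set_printoptions(precision=4,suppress=True)
s=ctrl.read_state();print(s["time_s"],s["eef_pos"],s["tcp_rot"])
P=vision.camera_params("wrist");im=vision.get_image("wrist");cv2.imwrite("pics/w2.png",im)
t=cv2.imread("pics/top0.png")[:,:,1].astype(float)
# dark blobs in the cartridge's top
sub=t[193:215,330:376]; d=cv2.morphologyEx(sub.astype(np.uint8),cv2.MORPH_CLOSE,np.ones((5,5)))-sub
m=(d>50).astype(np.uint8);n,l,st,c=cv2.connectedComponentsWithStats(m)
for i in range(1,n):
    q=np.argwhere(l==i);w=d[l==i];u=(q*w[:,None]).sum(0)/w.sum();uv=(330+u[1],193+u[0])
    print(len(q),np.array(uv),at_z("top",uv,.058))
```

```text
7.2 [ 0.4803 -0.0791  0.3007] [ 0.6823  0.7311 -0.0005 -0.0011]
34 [347.254  193.2864] [ 0.5003 -0.2124  0.058 ]
2 [361.5047 193.    ] [ 0.5003 -0.2568  0.058 ]
12 [374.8103 195.8337] [ 0.4907 -0.2978  0.058 ]
6 [366.8223 201.1624] [ 0.4747 -0.2721  0.058 ]
6 [355.4866 202.9343] [ 0.4699 -0.2365  0.058 ]
6 [361.1701 202.1599] [ 0.472  -0.2543  0.058 ]
6 [343.8467 204.7864] [ 0.4649 -0.2002  0.058 ]
5 [349.6117 203.7514] [ 0.4677 -0.2182  0.058 ]
9 [330.0746 209.8538] [ 0.4501 -0.1569  0.058 ]
4 [338.4576 205.4949] [ 0.463  -0.1834  0.058 ]
3 [375.     210.1283] [ 0.4465 -0.296   0.058 ]
37 [362.5749 213.7017] [ 0.4363 -0.2569  0.058 ]
```

View pics/w2.png

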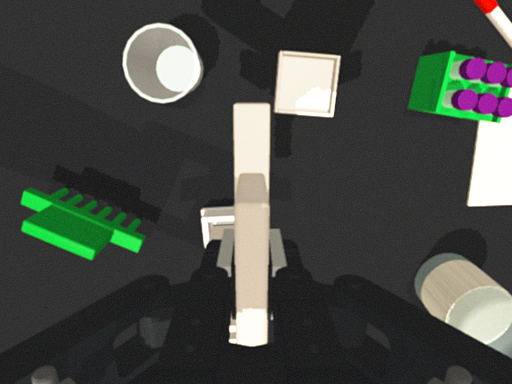

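The wrist picture shows the comb held upright and square, with its bar from (252,103) to (250,345); the bystanders are clear. From the top view, the well row is centred at about (0.469, −0.2275) with yaw 7.5°. I move over it and down to about 20 mm above the cartridge.

>>> step_arm:
  targets:
    - [-0.003,-0.03,0,0,0,0.012]
    - [-0.006,-0.07,0,0,0,0.025]
    - [-0.009,-0.11,0,0,0,0.045]
    - [-0.011,-0.14,0,0,0,0.06]
    - [-0.0115,-0.149,-0.02,0,0,0.062]
    - [-0.0115,-0.149,-0.05,0,0,0.062]
    - [-0.0115,-0.149,-0.075,0,0,0.062]
    - [-0.0115,-0.149,-0.088,0,0,0.062]
    - [-0.0115,-0.149,-0.09,0,0,0.062]
    - [-0.0115,-0.149,-0.09,0,0,0.062]

```text
time_s: 8.25
eef_pos: [0.47, -0.2264, 0.2122]
tcp_rot: [0.658, 0.753, 0.0, 0.0]
force: [-0.2, -0.2, -1.6]
grip_width: 0.0116
gripper_force: 58.5
```

Run:
```python
from h import *
np.set_printoptions(precision=4,suppress=True)
s=ctrl.read_state();print(s["time_s"],s["eef_pos"],s["tcp_rot"],s["force"],s["moment"])
im=vision.get_image("side")
p=np.array(s["eef_pos"]);a=np.radians(97.5);ax=np.array([np.cos(a),np.sin(a),0])
for k in(-45,45,-9): 
  q=p-[0,0,.1325]+ax*k/1000; w=np.array([.4687,-.22745,.058])+ax*k/1000
  print(k,"tip px",proj("side",q),"well px",proj("side",w))
cv2.imwrite("pics/s1.png",cv2.resize(im[180:310,260:400],(800,743),interpolation=cv2.INTER_CUBIC)[:600])
t=vision.get_image("top");cv2.imwrite("pics/t1_full.png",t)
```

```text
8.25 [ 0.47   -0.2264  0.2122] [0.6578 0.7532 0.     0.0001] [-0.202  -0.2372 -1.6347] [0.0497 0.0034 0.0615]
-45 tip px [352.1743 259.0131] well px [351.112 266.224]
45 tip px [318.529  243.5559] well px [317.9445 250.652 ]
-9 tip px [338.3703 252.6775] well px [337.5096 259.8458]
```

View pics/s1.png

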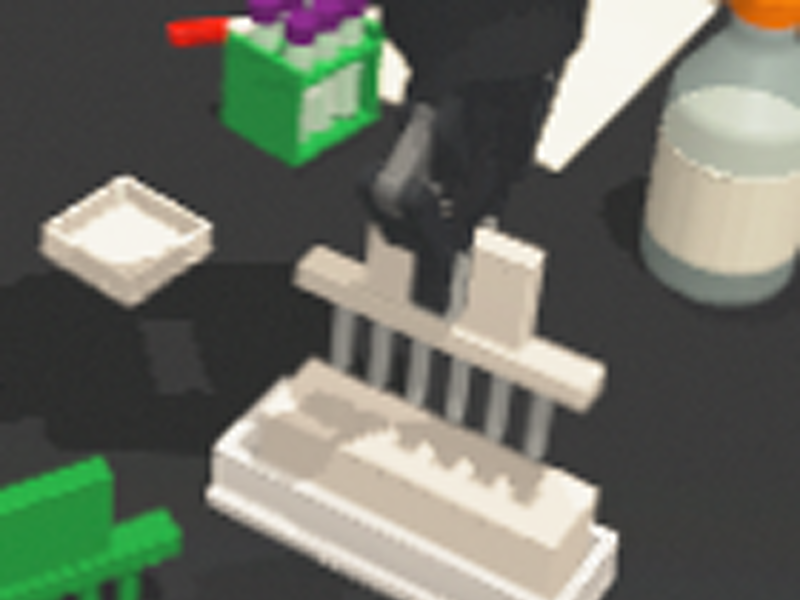

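The side picture shows the comb level about 20 mm above the cartridge, with tips at about (320,244) and (354,260.5) in full-frame pixels. I compare this with the wells in the earlier side picture.

Run:
```python
from h import *
np.set_printoptions(precision=4,suppress=True)
a=np.radians(97.5);ax=np.array([np.cos(a),np.sin(a),0])
for k in(-45,-27,-9,9,27,45): print(proj("side",np.array([.4687,-.22745,.058])+ax*k/1000))
g=cv2.imread("pics/side0.png")[:,:,1];s=g[240:280,305:365]
d=cv2.morphologyEx(s,cv2.MORPH_CLOSE,np.ones((7,7))).astype(float)-s
n,l,st,c=cv2.connectedComponentsWithStats((d>25).astype(np.uint8))
for i in range(1,n):
    if st[i,4]<40:
        q=np.argwhere(l==i);w=d[l==i];u=(q*w[:,None]).sum(0)/w.sum();uv=(305+u[1],240+u[0]);print(len(q),np.array(uv),at_z("side",uv,.058))
A=cv2.resize(cv2.imread("pics/side0.png")[235:285,300:370],(800,571),interpolation=cv2.INTER_CUBIC)
cv2.imwrite("pics/s0c.png",A)
```

```text
[351.112 266.224]
[344.2544 263.0098]
[337.5096 259.8458]
[330.8769 256.7316]
[324.3556 253.6671]
[317.9445 250.652 ]
18 [314.994  240.9031] [ 0.4857 -0.1552  0.058 ]
9 [305.6475 247.4138] [ 0.4511 -0.1537  0.058 ]
12 [318.2306 250.5405] [ 0.4636 -0.1831  0.058 ]
13 [324.7198 253.3963] [ 0.4665 -0.2007  0.058 ]
13 [331.1762 256.7096] [ 0.4681 -0.219   0.058 ]
14 [337.8999 259.7235] [ 0.4708 -0.2368  0.058 ]
12 [344.3244 262.7092] [ 0.4732 -0.2538  0.058 ]
15 [351.3228 266.0231] [ 0.4755 -0.272   0.058 ]
9 [305.5844 272.7366] [ 0.3857 -0.2085  0.058 ]
25 [315.8239 278.3807] [ 0.3882 -0.2363  0.058 ]
1 [364. 279.] [ 0.4613 -0.3165  0.058 ]
```

View pics/s0c.png

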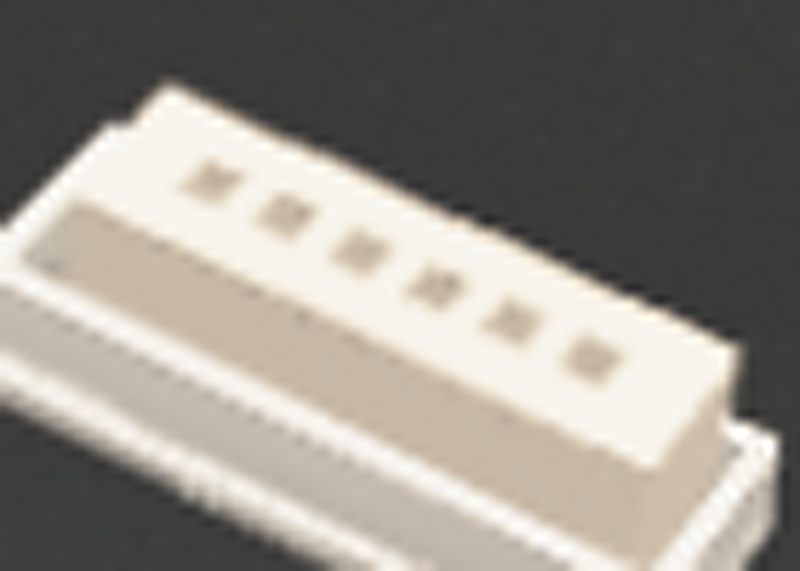

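Run:
```python
from h import *
from scipy.ndimage import map_coordinates
from scipy.signal import find_peaks
np.set_printoptions(precision=2,suppress=True)
s=ctrl.read_state();p=np.array(s["eef_pos"]);im=vision.get_image("side")[:,:,1].astype(float)
a=np.radians(97.5);ax=np.array([np.cos(a),np.sin(a),0])
ks=np.arange(-70,70,.5)
for h in(15,20,25,28):   # mm above tips
  uv=np.array([proj("side",p+[0,0,-.1325+h/1000]+ax*k/1000) for k in ks])
  v=map_coordinates(im,[uv[:,1],uv[:,0]],order=3)
  pk,_=find_peaks(v,prominence=15);print(h,ks[pk],v[pk])
for x in("bar",):
  for k in(-65,65):
    for dz in(-.0865,): print(k,proj("side",p+[0,0,dz]+ax*k/1000))
print(p)
```

```text
15 [-47.5 -28.  -10.5   6.   24.5  42. ] [143.8  136.79 151.54 140.01 137.27 139.09]
20 [-47.  -29.  -11.5   6.5  25.   42. ] [138.77 137.57 139.9  137.19 136.53 139.12]
25 [-46.5 -31.5 -13.    6.5  23.5  42.5] [138.05 143.27 141.13 137.92 141.85 138.92]
28 [-47.  -31.  -13.5   5.   23.5  42.5] [137.27 139.13 144.77 141.48 141.98 140.17]
-65 [363.28 247.26]
65 [312.92 225.22]
[ 0.47 -0.23  0.21]
```

>>> step_arm:
  targets:
    - [-0.0005,0,-0.003,0,0,0]
    - [-0.0005,0,-0.007,0,0,0]
    - [-0.0005,0,-0.011,0,0,0]
    - [-0.0005,0,-0.014,0,0,0]
    - [-0.0005,0,-0.016,0,0,0]
    - [-0.0005,0,-0.017,0,0,0]
    - [-0.0005,0,-0.018,0,0,0]
    - [-0.0005,0,-0.0185,0,0,0]
    - [-0.0005,0,-0.019,0,0,0]
    - [-0.0005,0,-0.019,0,0,0]

```text
time_s: 9.4
eef_pos: [0.469, -0.2268, 0.1929]
tcp_rot: [0.658, 0.753, -0.0, 0.0]
force: [0.3, 0.4, -2.3]
grip_width: 0.0115
gripper_force: 58.5
```

>>> step_arm:
  targets:
    - [0,0,-0.0005,0,0,0]
    - [0,0,-0.001,0,0,0]
    - [0,0,-0.0015,0,0,0]
    - [0,0,-0.002,0,0,0]
    - [0,0,-0.0025,0,0,0]
    - [0,0,-0.003,0,0,0]
    - [0,0,-0.0035,0,0,0]
    - [0,0,-0.004,0,0,0]
    - [0,0,-0.004,0,0,0]
    - [0,0,-0.004,0,0,0]

```text
time_s: 10.4
eef_pos: [0.469, -0.2268, 0.1889]
tcp_rot: [0.658, 0.753, 0.0, -0.0]
force: [-0.8, -0.0, -2.4]
grip_width: 0.0117
gripper_force: 58.5
```

>>> step_arm:
  targets:
    - [0,0,-0.0005,0,0,0]
    - [0,0,-0.001,0,0,0]
    - [0,0,-0.0015,0,0,0]
    - [0,0,-0.002,0,0,0]
    - [0,0,-0.0025,0,0,0]
    - [0,0,-0.003,0,0,0]
    - [0,0,-0.0035,0,0,0]
    - [0,0,-0.004,0,0,0]
    - [0,0,-0.004,0,0,0]
    - [0,0,-0.004,0,0,0]

```text
time_s: 11.4
eef_pos: [0.469, -0.2268, 0.1849]
tcp_rot: [0.658, 0.753, 0.0, -0.0]
force: [-0.1, -0.2, -2.3]
grip_width: 0.0112
gripper_force: 58.5
```

>>> step_arm:
  targets:
    - [0,0,-0.001,0,0,0]
    - [0,0,-0.002,0,0,0]
    - [0,0,-0.003,0,0,0]
    - [0,0,-0.004,0,0,0]
    - [0,0,-0.005,0,0,0]
    - [0,0,-0.006,0,0,0]
    - [0,0,-0.007,0,0,0]
    - [0,0,-0.008,0,0,0]
    - [0,0,-0.009,0,0,0]
    - [0,0,-0.01,0,0,0]

```text
time_s: 12.4
eef_pos: [0.469, -0.2268, 0.1749]
tcp_rot: [0.658, 0.753, -0.0, 0.0]
force: [-0.2, 0.2, -2.8]
grip_width: 0.0117
gripper_force: 58.5
```

>>> step_arm:
  targets:
    - [0,0,-0.001,0,0,0]
    - [0,0,-0.002,0,0,0]
    - [0,0,-0.003,0,0,0]
    - [0,0,-0.004,0,0,0]
    - [0,0,-0.005,0,0,0]
    - [0,0,-0.006,0,0,0]
    - [0,0,-0.007,0,0,0]
    - [0,0,-0.008,0,0,0]
    - [0,0,-0.009,0,0,0]
    - [0,0,-0.01,0,0,0]

```text
time_s: 13.4
eef_pos: [0.469, -0.2268, 0.1648]
tcp_rot: [0.658, 0.753, 0.0, 0.0]
force: [-0.2, -0.3, -2.1]
grip_width: 0.0115
gripper_force: 58.5
```

The rods are about 25 mm deep with no side force. I continue to just above home.

>>> step_arm:
  targets:
    - [0,0,-0.0015,0,0,0]
    - [0,0,-0.003,0,0,0]
    - [0,0,-0.0045,0,0,0]
    - [0,0,-0.006,0,0,0]
    - [0,0,-0.0075,0,0,0]
    - [0,0,-0.009,0,0,0]
    - [0,0,-0.0105,0,0,0]
    - [0,0,-0.012,0,0,0]
    - [0,0,-0.012,0,0,0]
    - [0,0,-0.012,0,0,0]

```text
time_s: 14.4
eef_pos: [0.469, -0.2268, 0.1529]
tcp_rot: [0.658, 0.753, -0.0, -0.0]
force: [0.6, 0.2, -1.7]
grip_width: 0.0116
gripper_force: 58.5
```

>>> step_arm:
  targets:
    - [0,0,-0.0002,0,0,0]
    - [0,0,-0.0004,0,0,0]
    - [0,0,-0.0006,0,0,0]
    - [0,0,-0.0008,0,0,0]
    - [0,0,-0.001,0,0,0]
    - [0,0,-0.0012,0,0,0]
    - [0,0,-0.0014,0,0,0]
    - [0,0,-0.0015,0,0,0]
    - [0,0,-0.0015,0,0,0]
    - [0,0,-0.0015,0,0,0]

```text
time_s: 15.4
eef_pos: [0.469, -0.2268, 0.1514]
tcp_rot: [0.658, 0.753, 0.0, -0.0]
force: [0.4, -0.1, -2.2]
grip_width: 0.0108
gripper_force: 58.5
```

>>> step_arm:
  targets:
    - [0,0,-0.0002,0,0,0]
    - [0,0,-0.0004,0,0,0]
    - [0,0,-0.0006,0,0,0]
    - [0,0,-0.0008,0,0,0]
    - [0,0,-0.001,0,0,0]
    - [0,0,-0.0012,0,0,0]
    - [0,0,-0.0014,0,0,0]
    - [0,0,-0.0014,0,0,0]
    - [0,0,-0.0014,0,0,0]
    - [0,0,-0.0014,0,0,0]

```text
time_s: 16.4
eef_pos: [0.469, -0.2268, 0.15]
tcp_rot: [0.658, 0.753, -0.0, 0.0]
force: [0.2, -0.3, -1.7]
grip_width: 0.0114
gripper_force: 58.6
```

>>> step_arm:
  targets:
    - [0,0,-0.0001,0,0,0]
    - [0,0,-0.0002,0,0,0]
    - [0,0,-0.0003,0,0,0]
    - [0,0,-0.0004,0,0,0]
    - [0,0,-0.0005,0,0,0]
    - [0,0,-0.0006,0,0,0]
    - [0,0,-0.0007,0,0,0]
    - [0,0,-0.0007,0,0,0]
    - [0,0,-0.0007,0,0,0]
    - [0,0,-0.0007,0,0,0]

```text
time_s: 17.4
eef_pos: [0.4691, -0.2269, 0.15]
tcp_rot: [0.658, 0.753, -0.0, -0.0]
force: [-2.8, 2.8, 5.7]
grip_width: 0.0116
gripper_force: 59.7
```

The bar is seated (about 8 N step). I release and retreat.

>>> step_arm:
  targets:
    - [0,0,0,0,0,0]
    - [0,0,0,0,0,0]
    - [0,0,0,0,0,0]
    - [0,0,0,0,0,0]
    - [0,0,0,0,0,0]
    - [0,0,0,0,0,0]
    - [0,0,0,0,0,0]
    - [0,0,0,0,0,0]
    - [0,0,0,0,0,0]
    - [0,0,0,0,0,0]
  fingers: 0

```text
time_s: 18.4
eef_pos: [0.469, -0.2268, 0.1493]
tcp_rot: [0.658, 0.753, -0.0, 0.0]
force: [-0.3, 0.1, -0.2]
grip_width: 0.0857
gripper_force: 0.0
```

>>> step_arm:
  targets:
    - [0,0,0.005,0,0,0]
    - [0,0,0.015,0,0,0]
    - [0,0,0.03,0,0,0]
    - [0,0,0.05,0,0,0]
    - [0,0,0.07,0,0,0]
    - [0,0,0.09,0,0,0]
    - [0,0,0.11,0,0,0]
    - [0,0,0.12,0,0,0]
    - [0,0,0.12,0,0,0]
    - [0,0,0.12,0,0,0]

```text
time_s: 19.4
eef_pos: [0.4688, -0.2267, 0.2692]
tcp_rot: [0.658, 0.753, -0.0, -0.0]
force: [0.7, 0.7, 0.5]
grip_width: 0.0857
gripper_force: 0.0
```

Run:
```python
from h import *
s=ctrl.read_state();print(s["time_s"],s["eef_pos"],s["grip_width"])
a=vision.get_image("side")[190:310,260:400];b=vision.get_image("wrist")
cv2.imwrite("pics/end.png",np.hstack([cv2.resize(a,(400,343)),cv2.resize(b,(400,343))]))
```

```text
19.4 [ 0.4687953  -0.22668201  0.2691833 ] 0.08568922345067262
```

View pics/end.png

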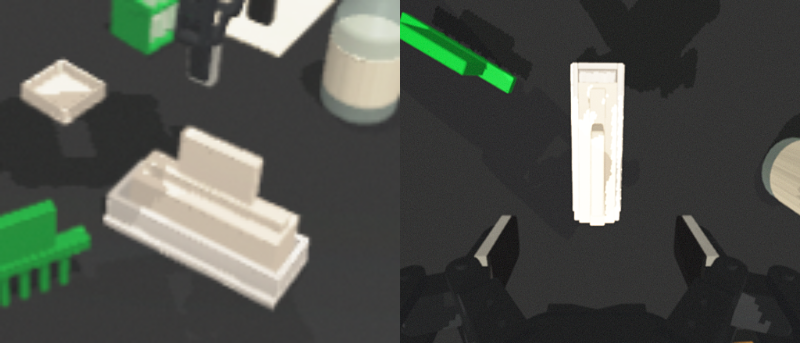

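The picture shows the comb upright with its bar flat on the cartridge (left half, about (220,190)). The gripper is clear.

```bash
python3 -c "
from bench import ctrl
print(ctrl.close_job())"
```

```text
the job is handed in; nothing more can be done
None
```

The comb is seated in the cartridge with its bar flat and the gripper released and clear; I handed the job in at about 19.5 s, and it returned no verdict.

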